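# Load two ointment pots into a spring dispenser

### The arm

A 6-joint arm with a two-finger parallel gripper is mounted at the origin on a cart in front of the work surface, level with it; the furniture and walls round the work are solid. World frame = base frame: x ahead of the robot, y to its left, z up, the work surface at z = 0. Lengths are in m, angles in rad, forces in N, time in s.
With the tool pointing down it reaches from about 0.3 to 0.875 m from the base axis. Payload 6.4 kg.
Tool frame: the origin (TCP) lies at the very end of the fingers, on their centre line; the grasp point (between the pads) lies 19 mm behind it; z points along the fingers, y is the line along which they close (so a half turn about z gives the same grasp; the last joint's range is limited). The gripper opens to 85 mm and grips with 20 to 120 N. Pads are 22 mm wide; open, the fingers measure 114 mm over their backs; the gripper's body (76 mm by 85 mm) begins 54 mm behind the grasp point. The pads swing forward as they close: fully open they stand 13 mm farther back than shut.
Start: joints at [0.903, 0.181, 1.607, -0, 1.354, -0.206], TCP at [0.256, 0.515, 0.231] pointing down, gripper open.
Joint ranges: [-2.99, 2.99], [-0.89, 2.07], [0.3, 2.58], [-1.14, 4.28], [0, 2.63], [-3.12, 3.12]. Speed limits (rad/s): [2.57, 2.57, 3.01, 3.14, 3.14, 3.14].

### API

Orientations are given as a unit quaternion [w, x, y, z].
In Python, from bench import ctrl, camera, calibration, order, outline_of gives the robot as it stands.
- The arm moves only by the tool move_arm, never from a script. Its argument "series" is a list that holds one entry, the list of rows, each a list of 5 numbers: the opening, from 0 (shut) to 1 (fully open), then the shift along the tool's x, y, z in mm, then the turn about the tool's z in rad. A call has exactly 10 rows; each row is the pose to reach, as a shift and turn from the pose commanded when the call began, along the tool's axes at that moment; what a row does not reach only later rows make up. A row lasts 1/12 s, in which the tool goes at most 41.7 mm and 7.16 degrees, less where a joint would pass 70% of its speed; a pose out of reach is approached as far as the arm can. A call with a gripper value outside its range is refused whole. The fingers move at their own pace and stop on an object; the grip force is fixed at half the most. Time passes only in rows, so rows that repeat a pose let the fingers close, or fill a call up. It gives the time, the measured TCP pose, the force, the opening and the grip force at its end, in the units of the state.
- ctrl.get_obs(): the state, without advancing time (a new reading comes with each control period).
- camera(name): name is "scene" or "top"; returns (picture, depth): 420x560x3 uint8, blue, green, red; 420x560 float32, m along the optical axis (not along the pixel's ray), 0 where there is no reading.
- calibration(name): a dict with "intrinsics" (3x3 intrinsics, pixels), "k1" (the pictures are not rectified: a ray, as slopes to the right and down, at radius r is drawn at 1 + k1 r^2 times it, then the intrinsics apply), "rvec" (rotation vector, rad) and "tvec" (3), from world to camera coordinates, as OpenCV has them. Camera axes: x right, y down, z forward; pixel columns grow to the right and rows downward; lengths in m; the calibration is good to about 2 mm. A picture is of the moment at which its call begins. calibration takes no time and is no camera call.
- order.hand_in(): hands the job in; it is judged then, once.
Trained networks look in the newest picture that a camera, given by its name, has taken for a name from the list of things; names that differ only in an ending like _2 or _b are one class to them, and where a whole thing is asked for, a point or a joint stands for the part that bears it (a point fixed in the world has none). Each returns a list of dicts, best first, with "conf" (0 to 1); they miss things now and then, are a little off and sometimes report something else, mostly with a low value. They report only what shows in the picture. A call takes as long as a camera call. They do not tell look-alikes from the thing itself.
- outline_of(target, camera): "region" (420x560 bool, what is visible of it) and "bbox" ([centre column, centre row, width, height] in pixels, round what is visible of it).
The state is a dict: "time_s": time; "q": joint angles; "dq": joint speeds; "joint_efforts": joint torques, N m; "eef_pos": TCP position; "eef_rot": TCP orientation; "wrist_force": force on the tool from outside, world axes, zero at the start; "torque": the same for the moment, N m; "opening": opening from 0.0 (shut) to 1.0 (fully open); "grasp_force": force on a finger pad.
Only numpy, scipy, OpenCV 4.12 (cv2) and the standard library are available. Lean on these libraries where they do the work, as an engineer would, in place of code of your own. Each camera call takes 0.05 s, during which the arm holds its last target. There are 200 camera calls.

### The job

Load the spring-loaded pot dispenser: push the white-lidded pot down past its orange lips first, then the tan-lidded pot on top of it, so that each snaps under the lips and stays there by itself, upright. Push only as hard as needed, feeling for the springy travel and then the firm end stop: never press the pots onto each other, or touch the dispenser, with more than about 25 N. Leave the amber bottle, the carton and the tape roll where they are.

Things in the scene. Friction and masses are not known exactly. Their poses are not given: they have to be found in the camera images.
- dispenser (a point): Pot dispenser, fixed to the worktop; point on its axis, on top of its grey 135x115x12 mm foot; z up. Cage of 4 steel wires and back strips (bore 58 mm), open on its +-y sides (32 mm between wires, for fingers). Two orange lips move in on +-x, 39 mm apart at rest, housings 29 to 59 mm from the axis. Clamped 0-16 mm higher each time, not measured: heights below at the lowest setting, add 0-16
- foot: Foot of the same dispenser, origin on the worktop. Over the worktop (+0 to 16 mm): lip underside 145, wedges 148-162, housing tops 170-185, flared wire tops 190 mm. A pot let down between the wires rests on the wedges (bottom near 157 mm); pushed on its lid with shut fingers, which fit between the lips, it goes under and the lips snap in over it; let go early, the spring lifts it out again
- white_centre (a point): Round ointment pot with white lid, 54 mm across, 47 mm high, about 75 g; the point is its centre, 23.5 mm over its underside; z up. It goes in first. Entering the lips takes up to about 17 N, then 5 N. Its lid is below the lips about 60 mm under where it rested on the wedges; pushing this first pot up to 75 mm does no harm: it springs back up against the lips
- tan_centre (a point): Round ointment pot with tan lid, 50 mm across, 46 mm high, about 63 g; the point is its centre, 23 mm over its underside; z up. It goes in second, on the white pot. Entering the lips takes up to about 15 N, then 7 N until its lid is below the lips, about 57 mm under where it rested; 2 mm deeper the stack meets the firm end stop (6 N per mm): feel that and stop by 18 N or so
- amber: Bystander: amber glass bottle with white cap, 38 mm across, 76 mm high, loose; origin at the centre of its underside, z up
- carton: Bystander: tall white, green and blue carton 40x46x122 mm, loose; origin at the centre of its underside, z up
- tape: Bystander: upright green and white tape roll stack, 60 mm across, 73 mm high, loose; origin at the centre of its underside, z up
Not all that is in view belongs to the job. What is shaped like the part that bears tan_centre but yellow is not meant. What is shaped like the part that bears white_centre but black is not meant.

How it is judged:
By the outcome, as a careful person would: the job done as asked, in the order asked, and still so for the second after the job is handed in, with the robot touching nothing.
It also fails if it takes over 72 s, if anything falls off the work surface, if the arm or the gripper's body presses on something with over 40 N, if the wrist force passes 120 N, or if a joint passes its speed limit or range.

## Working session

There is one attempt and no reset: what is moved stays moved. The work goes in short steps, Python scripts to look and compute and a tool call to move; the robot and the scene stay as the last step left them, time stands still between calls to the robot, and variables do not carry over. Pictures are saved under pics/ and viewed, at most 10 in all, crops included, and the job is handed in when it is done.

Besides the shell and the picture viewer there is one more tool, called after "Call:" as name(argument=value, ...) on one line, values as JSON. move_arm: Moves the arm, as the interface text tells. Its arguments: {"type":"object","properties":{"series":{"type":"array","items":{"type":"array","items":{"type":"array","items":{"type":"number"}}}}},"required":["series"]}

```bash
mkdir -p pics; cat > h.py <<'E'
import numpy as np, cv2
from bench import ctrl, camera, calibration, order, outline_of
def world(name, depth, mask):
    c=calibration(name); K=np.array(c["intrinsics"]); R=cv2.Rodrigues(np.array(c["rvec"],float))[0]; t=np.array(c["tvec"],float).ravel()
    v,u=np.nonzero(mask&(depth>0)); d=depth[v,u]
    n=cv2.undistortPoints(np.stack([u,v],1).astype(np.float64)[:,None],K,np.array([c["k1"],0,0,0],float))[:,0]
    return (np.c_[n*d[:,None],d]-t)@R, u, v
E
cat > a.py <<'E'
from h import *
o=ctrl.get_obs(); print({k:np.round(v,3) for k,v in o.items()})
for n in ("scene","top"):
    im,d=camera(n); cv2.imwrite(f"pics/{n}0.png",im); np.savez(f"{n}0.npz",im=im,d=d)
    for t in ("dispenser","foot","white_centre","tan_centre","amber","carton","tape"):
        try: r=outline_of(t,n)
        except Exception as e: print(n,t,e); continue
        for x in r[:4]:
            P,u,v=world(n,d,x["region"])
            if len(P)<5: continue
            zt=np.percentile(P[:,2],97); T=P[P[:,2]>zt-.006]
            print(n,t,round(x["conf"],2),np.round(x["bbox"]),"top z",zt.round(4),"n",len(T),"mid",((T[:,:2].min(0)+T[:,:2].max(0))/2).round(4),"mean",T[:,:2].mean(0).round(4),"span",np.ptp(T[:,:2],axis=0).round(3))
E
python3 a.py
```

```text
{'time_s': np.float64(0.0), 'q': array([ 0.903,  0.182,  1.608, -0.   ,  1.354, -0.206]), 'dq': array([-0.   , -0.   ,  0.   , -0.001,  0.   , -0.   ]), 'joint_efforts': array([ 1.0000e-03, -4.4487e+01, -3.5134e+01, -0.0000e+00,  9.0000e-03,
       -0.0000e+00]), 'eef_pos': array([0.256, 0.514, 0.23 ]), 'eef_rot': array([-0.   ,  0.229,  0.973, -0.001]), 'wrist_force': array([-0.746,  0.557,  0.218]), 'torque': array([-0.083, -0.031, -0.026]), 'grasp_force': np.float64(0.0), 'opening': np.float64(1.002)}
scene dispenser 0.95 [338. 250.  77. 116.] top z 0.1927 n 269 mid [ 0.5646 -0.1047] mean [ 0.567 -0.104] span [0.074 0.072]
scene foot 0.77 [335. 250.  81. 109.] top z 0.1926 n 262 mid [ 0.5646 -0.1057] mean [ 0.5662 -0.1054] span [0.074 0.072]
scene foot 0.58 [246. 225.  21.  27.] top z 0.0504 n 301 mid [0.498  0.1144] mean [0.497  0.1131] span [0.049 0.049]
scene white_centre 0.97 [212. 188.  21.  29.] top z 0.051 n 245 mid [0.5181 0.2622] mean [0.5171 0.2602] span [0.052 0.053]
scene white_centre 0.87 [173. 211.  24.  24.] top z 0.0514 n 281 mid [0.4086 0.2686] mean [0.4077 0.2665
[... 1132 characters left out ...]
6 [296. 215.  16.  23.] top z 0.0503 n 359 mid [0.5393 0.0232] mean [0.539  0.0229] span [0.047 0.046]
top tan_centre 0.62 [243. 275.  25.  24.] top z 0.0508 n 380 mid [0.3997 0.1462] mean [0.4002 0.146 ] span [0.046 0.049]
top tan_centre 0.61 [255. 230.  23.  23.] top z 0.0505 n 369 mid [0.4995 0.1148] mean [0.4983 0.1149] span [0.048 0.047]
top amber 0.76 [258. 184.  15.  25.] top z 0.0787 n 117 mid [0.6053 0.1058] mean [0.6056 0.1056] span [0.025 0.024]
top carton 0.71 [372. 128.  37.  36.] top z 0.1259 n 362 mid [ 0.732  -0.1549] mean [ 0.7322 -0.1549] span [0.048 0.054]
top tape 0.65 [307. 288.  29.  31.] top z 0.0759 n 473 mid [ 0.3688 -0.002 ] mean [ 0.3687 -0.0013] span [0.059 0.058]
```

```bash
python3 -c "
import cv2
a=cv2.imread('pics/scene0.png')[150:320,130:450]; b=cv2.imread('pics/top0.png')[100:320,160:420]
cv2.imwrite('pics/c1.png',cv2.resize(a,None,fx=2.5,fy=2.5,interpolation=3)); cv2.imwrite('pics/c2.png',cv2.resize(b,None,fx=2.7,fy=2.7,interpolation=3))"
```

```text
(no output)
```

View pics/c1.png

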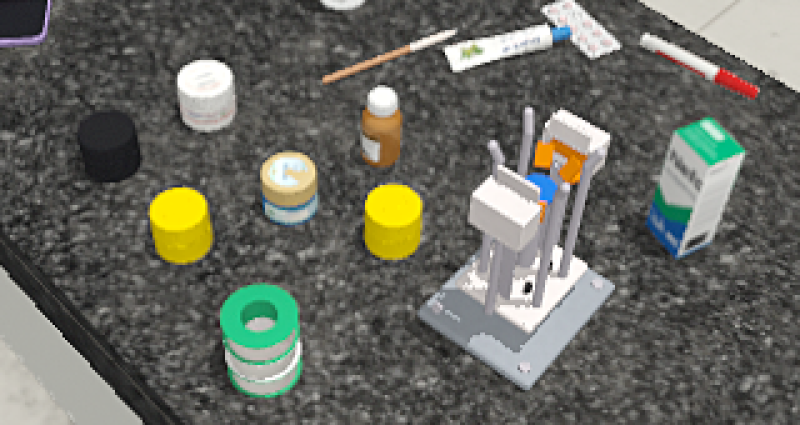

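View pics/c2.png

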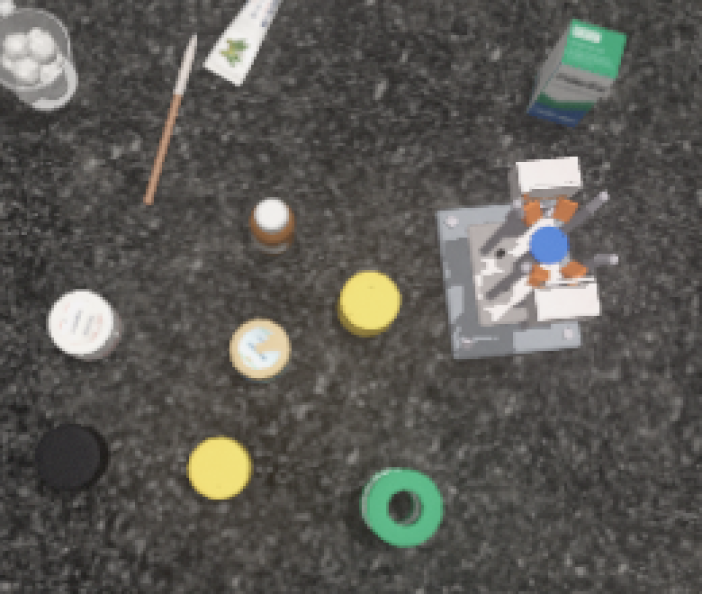

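White pot: top-camera (193,219), the only white-lidded one (black look-alike at 185,269). Tan: (255,230), with yellow look-alikes at (243,275) and (296,215). The enlarged crops confirm both. Next I measure the dispenser's axis, yaw and height.

```bash
cat > b.py <<'E'
from h import *
full=np.ones((420,560),bool)
for n in ("top","scene"):
    f=np.load(n+"0.npz"); P,u,v=world(n,f["d"],full); C=f["im"][v,u].astype(int)
    box=(abs(P[:,0]-.57)<.11)&(abs(P[:,1]+.1)<.12); P=P[box];C=C[box]
    tb=P[(P[:,2]<.008)&(P[:,2]>-.01)]; print(n,"table z",np.median(tb[:,2]).round(4))
    fm=P[(P[:,2]>.0105)&(P[:,2]<.019)]; 
    fm=fm[(abs(fm[:,0]-.57)<.09)]; print(" foot z",np.median(fm[:,2]).round(4),cv2.minAreaRect((fm[:,:2]*1000).astype(np.float32)))
    print(" hist z",[(round(a,3),int(k)) for k,a in zip(*np.histogram(P[:,2],np.arange(.13,.22,.004)))])
    w=(C.min(1)>140)&(P[:,2]>.165)
    for s,nm in ((1,"far"),(-1,"near")):
        Q=P[w&(s*(P[:,0]-.567)>0)]
        if len(Q)>10: print(" housing",nm,len(Q),"z98",np.percentile(Q[:,2],[50,90,98]).round(4),cv2.minAreaRect((Q[Q[:,2]>np.percentile(Q[:,2],98)-.006][:,:2]*1000).astype(np.float32)))
    og=(C[:,2]>150)&(C[:,0]<70)&(C[:,2]-C[:,1]>60)&(P[:,2]>.1)
    for s in (1,-1):
        Q=P[og&(s*(P[:,0]-.567)>0)]
        if len(Q): print(" orange",s,len(Q),np.percentile(Q,[2,50,98],axis=0).round(4).tolist())
    bl=(C[:,0]>150)&(C[:,2]<90)&(P[:,2]>.1); print(" blue",bl.sum(),np.percentile(P[bl],[2,50,98],axis=0).round(4).tolist())
E
python3 b.py
```

```text
top table z 0.0017
 foot z 0.0137 ((562.2366943359375, -71.61289978027344), (134.63743591308594, 178.4244384765625), 5.2719011306762695)
 hist z [(np.float64(0.13), 8), (np.float64(0.134), 7), (np.float64(0.138), 8), (np.float64(0.142), 11), (np.float64(0.146), 28), (np.float64(0.15), 185), (np.float64(0.154), 85), (np.float64(0.158), 79), (np.float64(0.162), 72), (np.float64(0.166), 85), (np.float64(0.17), 53), (np.float64(0.174), 95), (np.float64(0.178), 478), (np.float64(0.182), 30), (np.float64(0.186), 36), (np.float64(0.19), 66), (np.float64(0.194), 57), (np.float64(0.198), 30), (np.float64(0.202), 0), (np.float64(0.206), 0), (np.float64(0.21), 0), (np.float64(0.214), 0)]
 housing far 282 z98 [0.1797 0.1941 0.1992] ((593.4967651367188, -100.20885467529297), (16.252256393432617, 68.48200988769531), 4.913902759552002)
 housing near 339 z98 [0.1796 0.1937 0.1981] ((537.4785766601562, -107.08629608154297), (17.21143913269043, 68.52738952636719), 4.942337512969971)
 blue 2 [[0.558, -0.1144, 0.153], [0.565, -0.1033, 0.153], [0.572, -0.0922, 0.1531]]
scene table z 0.0024
 foot z 0.0143
[... 532 characters left out ...]
), 70), (np.float64(0.198), 39), (np.float64(0.202), 0), (np.float64(0.206), 0), (np.float64(0.21), 0), (np.float64(0.214), 0)]
 housing far 389 z98 [0.1818 0.1948 0.1991] ((592.4642333984375, -102.10072326660156), (18.463430404663086, 68.68832397460938), 6.207334995269775)
 housing near 591 z98 [0.1802 0.1931 0.199 ] ((535.8514404296875, -107.73374938964844), (17.002361297607422, 69.59992980957031), 6.261525630950928)
 orange 1 175 [[0.5809, -0.1207, 0.1559], [0.5891, -0.1009, 0.165], [0.6049, -0.085, 0.173]]
 orange -1 10 [[0.5398, -0.1273, 0.155], [0.5411, -0.1254, 0.1579], [0.5483, -0.1222, 0.1717]]
 blue 77 [[0.558, -0.1183, 0.1438], [0.5698, -0.1066, 0.1536], [0.5857, -0.0926, 0.1558]]
```

```bash
cat > c.py <<'E'
from h import *
full=np.ones((420,560),bool); th=np.radians(5.2); c,s=np.cos(th),np.sin(th)
import matplotlib if False else None
E
cat > c.py <<'E'
from h import *
full=np.ones((420,560),bool); th=np.radians(5.2); c,s=np.cos(th),np.sin(th); R=np.array([[c,-s],[s,c]])
for n in ("top","scene"):
    f=np.load(n+"0.npz"); P,u,v=world(n,f["d"],full); L=(P[:,:2]-[.566,-.104])@R*1000; z=P[:,2]
    for lo,hi in ((.176,.184),(.188,.2)):
        for sx in (1,-1):
            Q=L[(z>lo)&(z<hi)&(L[:,0]*sx>0)&(abs(L)<70).all(1)]
            r=cv2.minAreaRect(Q.astype(np.float32)); print(n,lo,sx,len(Q),"x",np.percentile(Q[:,0],[2,98]).round(1),"y",np.percentile(Q[:,1],[2,98]).round(1),np.round(r[2],1))
    Q=L[(z>.188)&(abs(L)<70).all(1)]
    lab=[(int(a),int(b)) for a,b in np.unique((Q//8*8),axis=0)]; print(lab)
    F=L[(z>.0105)&(z<.019)&(abs(L[:,0])<90)&(abs(L[:,1])<90)]; print("foot",np.percentile(F,[1,99],axis=0).round(1).tolist())
E
python3 c.py
```

```text
top 0.176 1 272 x [15.5 58.2] y [-24.   24.5] 0.2
top 0.176 -1 304 x [-59.4 -22.6] y [-23.3  22.3] 89.6
top 0.188 1 93 x [16.9 35.6] y [-33.3  35.2] 0.2
top 0.188 -1 71 x [-36.6 -19. ] y [-33.7  35.1] 1.7
[(-40, -24), (-40, -16), (-40, -8), (-40, 0), (-40, 8), (-40, 16), (-32, -40), (-32, -32), (-32, 24), (-32, 32), (-24, -40), (-24, -32), (-24, 24), (-24, 32), (16, -40), (16, -32), (16, 24), (16, 32), (24, -40), (24, -32), (24, -8), (24, 8), (24, 16), (24, 24), (24, 32), (32, -24), (32, -16), (32, -8), (32, 0), (32, 8), (32, 16)]
foot [[-67.1, -54.9], [65.3, 57.8]]
scene 0.176 1 184 x [14.3 57.8] y [-29.7  27.8] 1.1
scene 0.176 -1 346 x [-60.3 -22.9] y [-28.8  24.5] 88.3
scene 0.188 1 133 x [16.  34.9] y [-33.9  32.9] 1.1
scene 0.188 -1 109 x [-37.6 -21.9] y [-34.6  32.7] 87.4
[(-40, -24), (-40, -16), (-40, -8), (-40, 0), (-40, 8), (-40, 16), (-32, -40), (-32, -32), (-32, 24), (-32, 32), (-24, -40), (-24, 24), (8, 24), (16, -40), (16, -32), (16, 24), (16, 32), (24, -32), (24, -24), (24, -16), (24, -8), (24, 0), (24, 8), (24, 16), (32, -24), (32, -16), (32, -8), (32, 0), (32, 8), (32, 16)]
foot [[-68.5, -57.6], [61.8, 56.0]]
```

Dispenser axis ≈ (0.565, −0.104), yaw ≈ 5.2°, set about 7–8 mm high (wire tops and housing tops agree). Moving above the white pot.

Call:
move_arm(series=[[[1,-30,-9,8,-0.05],[1,-66,-21,20,-0.11],[1,-102,-32,32,-0.17],[1,-138,-43,44,-0.23],[1,-174,-54,58,-0.29],[1,-210,-65,72,-0.35],[1,-246,-77,86,-0.41],[1,-282,-88,100,-0.47],[1,-318,-99,112,-0.52],[1,-347,-108,120,-0.553]]])

```text
time_s: 1.63
eef_pos: [0.52, 0.2612, 0.11]
eef_rot: [-0.0, -0.046, 0.999, -0.0]
wrist_force: [-0.0, -0.8, 0.0]
opening: 0.999
grasp_force: 0.0
```

```bash
cat > s.py <<'E'
import sys
from h import *
from scipy.spatial.transform import Rotation as Ro
o=ctrl.get_obs(); q=o["eef_rot"]; M=Ro.from_quat([q[1],q[2],q[3],q[0]]).as_matrix(); p=np.array(o["eef_pos"])
print("t",o["time_s"],"p",p.round(4),"F",np.round(o["wrist_force"],1),"open",np.round(o["opening"],3),"y-heading",np.degrees(np.arctan2(M[1,1],M[0,1])).round(2),"tilt",M[:,2].round(3))
if len(sys.argv)>3: print("tool delta mm",((np.array(sys.argv[1:4],float)-p)@M*1000).round(1))
E
python3 s.py .5188 .262 .014
```

```text
t 1.6333 p [0.52   0.2612 0.11  ] F [-0.  -0.8  0. ] open 0.999 y-heading 95.31 tilt [-0.001 -0.001 -1.   ]
tool delta mm [ 1.  1. 96.]
```

Call:
move_arm(series=[[[1,0.5,0.5,18,0],[1,1,1,42,0],[1,1,1,66,0],[1,1,1,84,0],[1,1,1,94,0],[1,1,1,96,0],[1,1,1,96,0],[0,1,1,96,0],[0,1,1,96,0],[0,1,1,96,0]]])

```text
time_s: 2.47
eef_pos: [0.5189, 0.2649, 0.0171]
eef_rot: [0.002, -0.046, 0.999, 0.0]
wrist_force: [-2.1, -1.1, 5.0]
opening: 0.615
grasp_force: 63.0
```

Call:
move_arm(series=[[[0,0,0,0,0],[0,0,0,0,0],[0,0,0,0,0],[0,0,0,0,0],[0,0,0,-8,0],[0,0,0,-30,0],[0,0,0,-60,0],[0,0,0,-95,0],[0,0,0,-125,0],[0,0,0,-135,0]]])

```text
time_s: 3.3
eef_pos: [0.5202, 0.2652, 0.1563]
eef_rot: [0.004, -0.046, 0.999, 0.001]
wrist_force: [0.9, 0.5, 1.4]
opening: 0.62
grasp_force: 62.9
```

```bash
python3 s.py .565 -.1042 .245; python3 - <<'E'
from h import *
im,d=camera("top")
for x in outline_of("white_centre","top"):
    P,u,v=world("top",d,x["region"]); zt=np.percentile(P[:,2],97); T=P[P[:,2]>zt-.006]
    print(round(x["conf"],2),np.round(x["bbox"]),zt.round(4),((T[:,:2].min(0)+T[:,:2].max(0))/2).round(4),np.ptp(T[:,:2],axis=0).round(3))
im,d=camera("scene"); cv2.imwrite("pics/s1.png",cv2.resize(im[120:300,130:430],None,fx=2.5,fy=2.5,interpolation=3))
E
```

```text
t 3.3 p [0.5202 0.2652 0.1563] F [0.9 0.5 1.4] open 0.62 y-heading 95.24 tilt [ 0.008  0.002 -1.   ]
tool delta mm [ -11.6 -371.8  -89.1]
0.44 [188. 217.   8.   8.] 0.1875 [0.5053 0.2432] [0.006 0.005]
0.43 [195. 269.  11.  22.] 0.0516 [0.4107 0.251 ] [0.042 0.016]
```

View pics/s1.png

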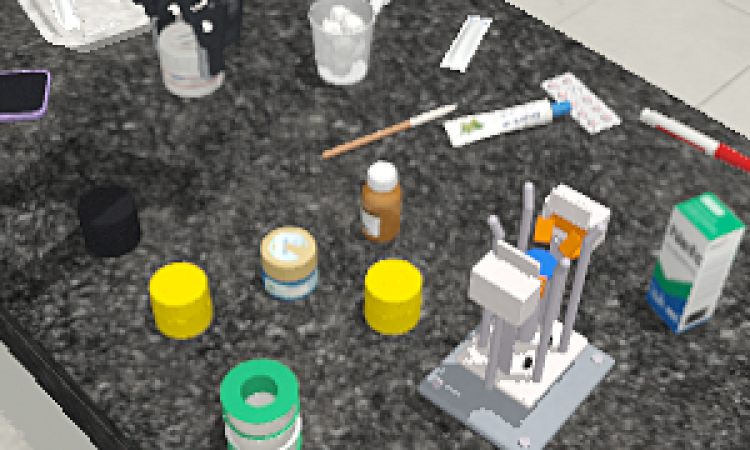

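Call:
move_arm(series=[[[0,-1,-12,-20,0],[0,-2,-42,-45,0],[0,-3,-76,-68,0],[0,-4,-114,-85,0],[0,-5,-154,-95,0],[0,-6,-194,-95,0],[0,-7,-234,-95,0],[0,-8,-274,-95,0],[0,-10,-310,-95,0],[0,-11,-335,-95,0]]])

```text
time_s: 4.28
eef_pos: [0.5579, -0.0712, 0.2424]
eef_rot: [-0.002, -0.045, 0.999, 0.0]
wrist_force: [0.3, 0.1, -0.2]
opening: 0.618
grasp_force: 63.1
```

Call:
move_arm(series=[[[0,0,-12,0,0],[0,0,-24,0,0],[0,0,-32,0,0],[0,0,-36,0,0],[0,0,-37,0,0],[0,0,-37,0,0],[0,0,-37,0,0],[0,0,-37,0,0],[0,0,-37,0,0],[0,0,-37,0,0]]])

```text
time_s: 5.12
eef_pos: [0.5625, -0.1045, 0.2454]
eef_rot: [0.0, -0.046, 0.999, -0.0]
wrist_force: [-1.0, -0.4, -0.6]
opening: 0.618
grasp_force: 63.1
```

```bash
python3 s.py .565 -.1042 .245; python3 - <<'E'
from h import *
for n in ("top","scene"):
    im,d=camera(n); r=cv2.resize(im[60:260,260:470] if n=="top" else im[130:320,260:460],None,fx=2.8,fy=2.8,interpolation=3); cv2.imwrite(f"pics/{n}2.png",r); np.savez(n+"2.npz",im=im,d=d)
    for x in outline_of("white_centre",n)[:2]:
        P,u,v=world(n,d,x["region"]); P=P[(P[:,2]>.2)]
        if len(P)>20: print(n,round(x["conf"],2),np.round(x["bbox"]),len(P),np.percentile(P,[2,50,98],axis=0).round(4).tolist())
cv2.imwrite("pics/both2.png",np.hstack([cv2.imread("pics/top2.png")[:530,:390],cv2.imread("pics/scene2.png")[:530,:400]][0:2]) if False else cv2.imread("pics/scene2.png"))
E
```

```text
t 5.1167 p [ 0.5625 -0.1045  0.2454] F [-1.  -0.4 -0.6] open 0.618 y-heading 95.27 tilt [ 0. -0. -1.]
tool delta mm [-2.5  0.1  0.4]
top 0.52 [368. 186.  14.  16.] 77 [[0.4855, -0.0894, 0.2335], [0.5465, -0.0837, 0.2567], [0.5515, -0.0084, 0.5456]]
scene 0.98 [349. 185.  29.  42.] 965 [[0.5358, -0.1307, 0.2337], [0.5471, -0.1094, 0.2727], [0.5812, -0.0825, 0.2788]]
```

View pics/scene2.png

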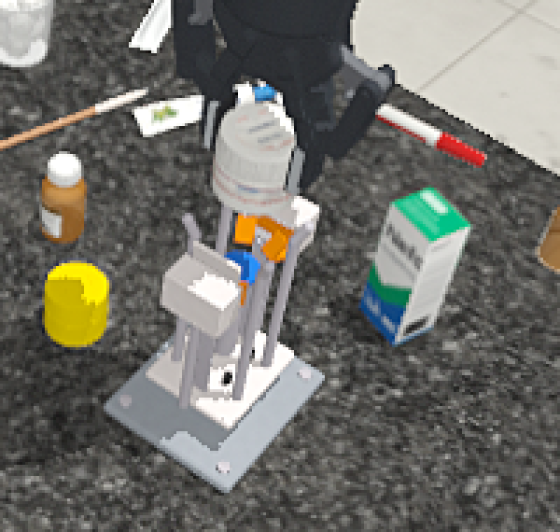

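```bash
python3 - <<'E'
from h import *
from scipy.optimize import least_squares
f=np.load("scene2.npz"); P,u,v=world("scene",f["d"],np.ones((420,560),bool)); im=f["im"][v,u].astype(int)
m=(abs(P[:,0]-.5625)<.03)&(abs(P[:,1]+.1045)<.0275)&(P[:,2]>.225)&(P[:,2]<.285)&(im.min(1)>70); P=P[m]; print(len(P),np.percentile(P[:,2],[1,50,95,99]).round(4))
T=P[P[:,2]>.2765]; print("top",len(T),T.min(0).round(4),T.max(0).round(4))
S=P[(P[:,2]>.235)&(P[:,2]<.272)]
r=least_squares(lambda c:np.hypot(S[:,0]-c[0],S[:,1]-c[1])-.0265,[.5625,-.1045],loss="soft_l1",f_scale=.001); print(r.x.round(4),len(S))
E
```

```text
983 [0.2326 0.273  0.2783 0.2792]
top 310 [ 0.5378 -0.1299  0.2765] [ 0.5843 -0.077   0.2849]
[ 0.563  -0.1044] 440
```

Call:
move_arm(series=[[[0,-1,0,5,0],[0,-2,-0.5,14,0],[0,-2,-0.5,24,0],[0,-2,-0.5,33,0],[0,-2,-0.5,41,0],[0,-2,-0.5,47,0],[0,-2,-0.5,51,0],[0,-2,-0.5,54,0],[0,-2,-0.5,55,0],[0,-2,-0.5,55,0]]])

```text
time_s: 6.15
eef_pos: [0.5645, -0.1054, 0.1902]
eef_rot: [-0.0, -0.046, 0.999, -0.0]
wrist_force: [0.1, 0.1, -0.2]
opening: 0.62
grasp_force: 63.1
```

Call:
move_arm(series=[[[0,0,0,1,0],[0,0,0,2,0],[0,0,0,3,0],[0,0,0,4,0],[0,0,0,5,0],[0,0,0,6,0],[0,0,0,6,0],[0,0,0,6,0],[0,0,0,6,0],[0,0,0,6,0]]])

```text
time_s: 6.98
eef_pos: [0.5645, -0.1054, 0.1843]
eef_rot: [0.0, -0.046, 0.999, -0.0]
wrist_force: [-0.9, 0.2, 0.1]
opening: 0.616
grasp_force: 63.1
```

Call:
move_arm(series=[[[0,0,0,0.5,0],[0,0,0,1,0],[0,0,0,1.5,0],[0,0,0,2,0],[0,0,0,2.5,0],[0,0,0,3,0],[0,0,0,3.5,0],[0,0,0,4,0],[0,0,0,4,0],[0,0,0,4,0]]])

```text
time_s: 7.82
eef_pos: [0.5648, -0.1052, 0.1806]
eef_rot: [0.0, -0.046, 0.999, 0.0]
wrist_force: [0.1, 3.6, 5.4]
opening: 0.614
grasp_force: 63.0
```

Call:
move_arm(series=[[[0.8,0,0,0,0],[0.8,0,0,0,0],[0.8,0,0,0,0],[0.8,0,0,-3,0],[0.8,0,0,-12,0],[0.8,0,0,-24,0],[0.8,0,0,-36,0],[0.8,0,0,-46,0],[0.8,0,0,-50,0],[0.8,0,0,-50,0]]])

```text
time_s: 8.65
eef_pos: [0.5655, -0.1058, 0.2326]
eef_rot: [0.002, -0.046, 0.999, -0.001]
wrist_force: [0.1, 1.0, 0.7]
opening: 0.802
grasp_force: 0.0
```

```bash
python3 s.py .565 -.104 .245; python3 - <<'E'
from h import *
im,d=camera("scene"); cv2.imwrite("pics/s3.png",cv2.resize(im[130:320,260:460],None,fx=2.8,fy=2.8,interpolation=3))
P,u,v=world("scene",d,np.ones((420,560),bool)); C=im[v,u].astype(int)
m=(abs(P[:,0]-.565)<.03)&(abs(P[:,1]+.104)<.0275)&(P[:,2]>.206)&(P[:,2]<.222)&(C.min(1)>70); P=P[m]; print(len(P),np.percentile(P[:,2],[1,50,95,99]).round(4),P.min(0),P.max(0))
E
```

```text
t 8.65 p [ 0.5655 -0.1058  0.2326] F [0.1 1.  0.7] open 0.802 y-heading 95.23 tilt [ 0.003 -0.001 -1.   ]
tool delta mm [  0.3   1.8 -12.4]
592 [0.2064 0.2147 0.2167 0.2173] [ 0.53747077 -0.13093589  0.20613845] [ 0.59163242 -0.07712891  0.2179223 ]
```

View pics/s3.png

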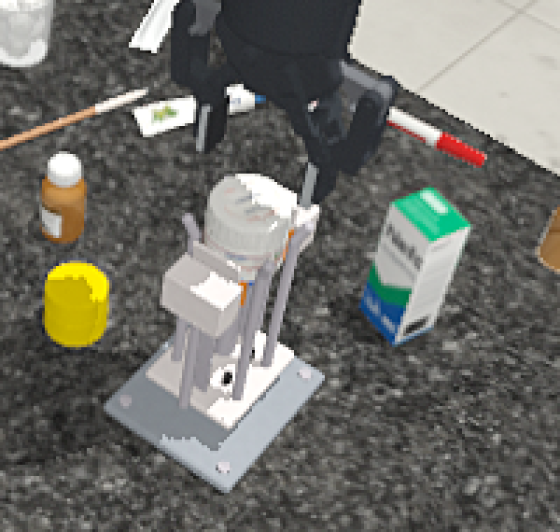

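Call:
move_arm(series=[[[0,0,0.5,0,0],[0,0,1,0,0],[0,0,1,0,0],[0,0,1,0,0],[0,0,1,0,0],[0,0,1,2,0],[0,0,1,4,0],[0,0,1,6,0],[0,0,1,6,0],[0,0,1,6,0]]])

```text
time_s: 9.53
eef_pos: [0.5643, -0.1043, 0.224]
eef_rot: [-0.0, -0.046, 0.999, 0.0]
wrist_force: [0.2, 0.2, 0.3]
opening: -0.001
grasp_force: 0.0
```

Call:
move_arm(series=[[[0,0,0,1,0],[0,0,0,2,0],[0,0,0,3,0],[0,0,0,4,0],[0,0,0,5,0],[0,0,0,6,0],[0,0,0,7,0],[0,0,0,8,0],[0,0,0,9,0],[0,0,0,10,0]]])

```text
time_s: 10.37
eef_pos: [0.5644, -0.1044, 0.2142]
eef_rot: [0.0, -0.046, 0.999, -0.0]
wrist_force: [0.7, -0.9, 0.7]
opening: 0.003
grasp_force: 0.0
```

Call:
move_arm(series=[[[0,0,0,0.5,0],[0,0,0,1,0],[0,0,0,1.5,0],[0,0,0,2,0],[0,0,0,2.5,0],[0,0,0,3,0],[0,0,0,3.5,0],[0,0,0,4,0],[0,0,0,4.5,0],[0,0,0,5,0]]])

```text
time_s: 11.2
eef_pos: [0.565, -0.1047, 0.21]
eef_rot: [0.001, -0.046, 0.999, -0.0]
wrist_force: [0.0, -1.4, 6.0]
opening: 0.003
grasp_force: 2.7
```

Call:
move_arm(series=[[[0,0,0,0.5,0],[0,0,0,1,0],[0,0,0,1.5,0],[0,0,0,2,0],[0,0,0,2.5,0],[0,0,0,3,0],[0,0,0,3.5,0],[0,0,0,4,0],[0,0,0,4.5,0],[0,0,0,5,0]]])

```text
time_s: 12.03
eef_pos: [0.5653, -0.1048, 0.2054]
eef_rot: [0.001, -0.046, 0.999, -0.001]
wrist_force: [-0.6, -0.5, 7.5]
opening: 0.001
grasp_force: 3.5
```

Call:
move_arm(series=[[[0,0,0,1,0],[0,0,0,2,0],[0,0,0,3,0],[0,0,0,4,0],[0,0,0,5,0],[0,0,0,6,0],[0,0,0,7,0],[0,0,0,8,0],[0,0,0,9,0],[0,0,0,10,0]]])

```text
time_s: 12.87
eef_pos: [0.5646, -0.1046, 0.1944]
eef_rot: [0.0, -0.046, 0.999, -0.0]
wrist_force: [-1.1, -1.3, 3.3]
opening: -0.003
grasp_force: 1.9
```

Call:
move_arm(series=[[[0,0,0,1,0],[0,0,0,2,0],[0,0,0,3,0],[0,0,0,4,0],[0,0,0,5,0],[0,0,0,6,0],[0,0,0,7,0],[0,0,0,8,0],[0,0,0,9,0],[0,0,0,10,0]]])

```text
time_s: 13.7
eef_pos: [0.5645, -0.1045, 0.1842]
eef_rot: [0.0, -0.046, 0.999, -0.0]
wrist_force: [-0.0, -2.9, 3.5]
opening: 0.002
grasp_force: 2.0
```

Call:
move_arm(series=[[[0,0,0,1.5,0],[0,0,0,3,0],[0,0,0,4.5,0],[0,0,0,6,0],[0,0,0,7.5,0],[0,0,0,9,0],[0,0,0,10.5,0],[0,0,0,12,0],[0,0,0,13.5,0],[0,0,0,15,0]]])

```text
time_s: 14.53
eef_pos: [0.5645, -0.1045, 0.1693]
eef_rot: [0.0, -0.046, 0.999, -0.0]
wrist_force: [0.5, -2.3, 4.6]
opening: -0.0
grasp_force: 2.3
```

Call:
move_arm(series=[[[0,0,0,1.5,0],[0,0,0,3,0],[0,0,0,4.5,0],[0,0,0,6,0],[0,0,0,7.5,0],[0,0,0,9,0],[0,0,0,10.5,0],[0,0,0,12,0],[0,0,0,13.5,0],[0,0,0,15,0]]])

```text
time_s: 15.37
eef_pos: [0.5644, -0.1043, 0.1542]
eef_rot: [0.0, -0.046, 0.999, 0.0]
wrist_force: [1.0, -2.9, 3.9]
opening: -0.003
grasp_force: 1.6
```

Call:
move_arm(series=[[[0,0,0,1,0],[0,0,0,2,0],[0,0,0,3,0],[0,0,0,4,0],[0,0,0,5,0],[0,0,0,6,0],[0,0,0,7,0],[0,0,0,8,0],[0,0,0,9,0],[0,0,0,9,0]]])

```text
time_s: 16.2
eef_pos: [0.5643, -0.1042, 0.145]
eef_rot: [-0.0, -0.046, 0.999, 0.0]
wrist_force: [-0.7, 1.2, 3.5]
opening: -0.001
grasp_force: 1.9
```

Call:
move_arm(series=[[[0,0,0,-1,0],[0,0,0,-3,0],[0,0,0,-6,0],[0,0,0,-10,0],[0,0,0,-15,0],[0,0,0,-25,0],[0,0,0,-40,0],[0,0,0,-60,0],[0,0,0,-85,0],[0,0,0,-110,0]]])

```text
time_s: 17.03
eef_pos: [0.564, -0.1044, 0.2566]
eef_rot: [-0.0, -0.046, 0.999, 0.0]
wrist_force: [0.7, 0.2, 0.1]
opening: -0.001
grasp_force: 0.0
```

```bash
python3 s.py .498 .1144 .245; python3 - <<'E'
from h import *
im,d=camera("scene"); a=cv2.resize(im[150:320,270:420],None,fx=2.6,fy=2.6,interpolation=3)
for n in ("scene","top"):
    if n=="top": im,d=camera("top"); b=cv2.resize(im[120:290,310:450],None,fx=2.6,fy=2.6,interpolation=3)
    P,u,v=world(n,d,np.ones((420,560),bool))
    L=np.hypot(P[:,0]-.565,P[:,1]+.104)<.014; Q=P[L&(P[:,2]<.23)]; print(n,len(Q),np.percentile(Q[:,2],[5,25,50,75,95]).round(4))
cv2.imwrite("pics/s4.png",np.hstack([a,b]))
E
```

```text
t 17.0333 p [ 0.564  -0.1044  0.2566] F [0.7 0.2 0.1] open -0.001 y-heading 95.22 tilt [-0.001  0.    -1.   ]
tool delta mm [ 45.8 223.9  11.6]
scene 191 [0.0471 0.0573 0.0795 0.1554 0.1567]
top 156 [0.0502 0.1539 0.1548 0.1555 0.1566]
```

View pics/s4.png

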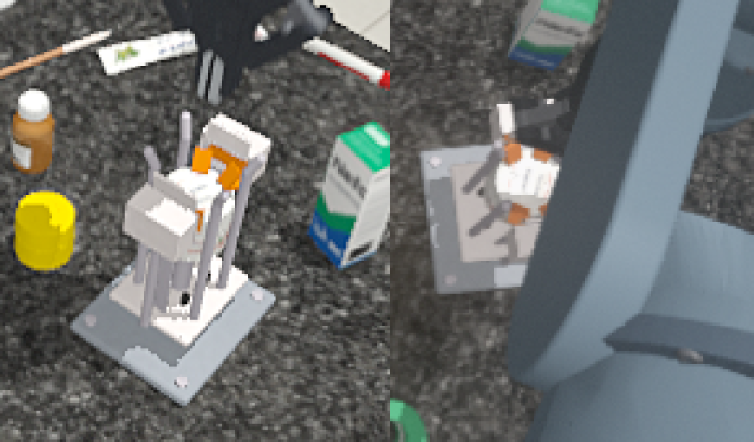

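Call:
move_arm(series=[[[0,2,10,0,0],[0.3,8,35,0,0],[1,15,70,0,0],[1,22,105,10,0],[1,29,140,30,0],[1,36,172,52,0],[1,41,198,75,0],[1,44,215,97,0],[1,46,224,112,0],[1,46,224,120,0]]])

```text
time_s: 17.97
eef_pos: [0.4944, 0.1168, 0.1319]
eef_rot: [-0.003, -0.047, 0.999, 0.0]
wrist_force: [-0.1, -0.1, -1.4]
opening: 0.999
grasp_force: 0.0
```

```bash
python3 s.py .498 .1144 .014
```

```text
t 17.9667 p [0.4944 0.1168 0.1319] F [-0.1 -0.1 -1.4] open 0.999 y-heading 95.39 tilt [-0.006  0.001 -1.   ]
tool delta mm [ -4.1  -2.9 117.9]
```

Call:
move_arm(series=[[[1,0,0,10,0],[1,0,0,30,0],[1,0,0,58,0],[1,0,0,85,0],[1,0,0,105,0],[1,0,0,115,0],[1,0,0,120,0],[1,0,0,121,0],[1,0,0,121,0],[1,0,0,121,0]]])

```text
time_s: 18.8
eef_pos: [0.4995, 0.1143, 0.0156]
eef_rot: [0.001, -0.046, 0.999, -0.0]
wrist_force: [0.0, -0.8, -0.3]
opening: 0.999
grasp_force: 0.0
```

Call:
move_arm(series=[[[0,0,0,0,0],[0,0,0,0,0],[0,0,0,0,0],[0,0,0,0,0],[0,0,0,0,0],[0,0,0,0,0],[0,0,0,0,0],[0,0,0,-4,0],[0,0,0,-14,0],[0,0,0,-30,0]]])

```text
time_s: 19.63
eef_pos: [0.4967, 0.1145, 0.0438]
eef_rot: [-0.002, -0.046, 0.999, 0.0]
wrist_force: [-0.4, -0.1, 0.3]
opening: 0.572
grasp_force: 62.0
```

Call:
move_arm(series=[[[0,0,0,-32,0],[0,-2,-5,-68,0],[0,-4,-15,-106,0],[0,-7,-32,-142,0],[0,-11,-58,-172,0],[0,-17,-88,-192,0],[0,-24,-122,-201,0],[0,-32,-158,-201,0],[0,-40,-192,-201,0],[0,-44,-215,-201,0]]])

```text
time_s: 20.47
eef_pos: [0.5622, -0.0986, 0.2466]
eef_rot: [0.001, -0.045, 0.999, -0.001]
wrist_force: [-0.2, -0.3, 0.0]
opening: 0.571
grasp_force: 62.1
```

Call:
move_arm(series=[[[0,-1,-5,0,0],[0,-2,-8,0,0],[0,-2,-9,0,0],[0,-2,-9,0,0],[0,-2,-9,0,0],[0,-2,-9,0,0],[0,-2,-9,0,0],[0,-2,-9,0,0],[0,-2,-9,0,0],[0,-2,-9,0,0]]])

```text
time_s: 21.3
eef_pos: [0.5644, -0.1041, 0.2453]
eef_rot: [-0.0, -0.046, 0.999, 0.0]
wrist_force: [0.5, -0.5, -0.1]
opening: 0.574
grasp_force: 62.2
```

```bash
python3 s.py .5645 -.1048 .245; python3 - <<'E'
from h import *
from scipy.optimize import least_squares
im,d=camera("scene"); cv2.imwrite("pics/s5.png",cv2.resize(im[130:320,260:460],None,fx=2.8,fy=2.8,interpolation=3))
P,u,v=world("scene",d,np.ones((420,560),bool)); C=im[v,u].astype(int)
m=(abs(P[:,0]-.5645)<.029)&(abs(P[:,1]+.1048)<.0255)&(P[:,2]>.228)&(P[:,2]<.285)&(C.max(1)>90); P=P[m]; print(len(P),np.percentile(P[:,2],[1,50,95,99]).round(4))
S=P[(P[:,2]>.235)&(P[:,2]<.270)]
for r0 in (.0245,.025): print(least_squares(lambda c:np.hypot(S[:,0]-c[0],S[:,1]-c[1])-r0,[.5625,-.1045],loss="soft_l1",f_scale=.001).x.round(4),len(S))
E
```

```text
t 21.3 p [ 0.5644 -0.1041  0.2453] F [ 0.5 -0.5 -0.1] open 0.574 y-heading 95.25 tilt [-0.  0. -1.]
tool delta mm [-0.  -0.7  0.3]
866 [0.2345 0.2727 0.279  0.2797]
[ 0.5635 -0.1043] 383
[ 0.564  -0.1041] 383
```

View pics/s5.png

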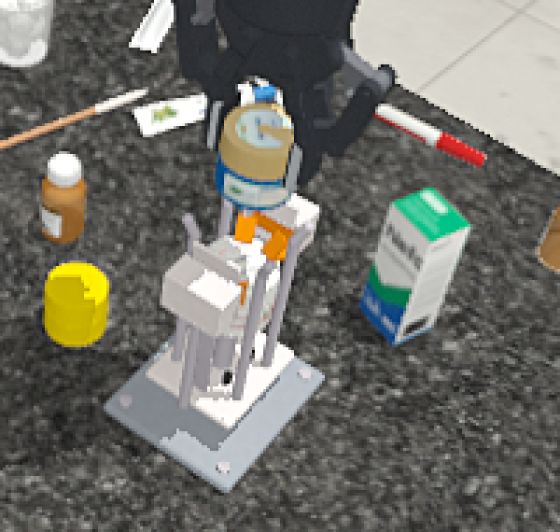

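Call:
move_arm(series=[[[0,-1,-0.5,6,0],[0,-1,-0.5,16,0],[0,-1,-0.5,28,0],[0,-1,-0.5,39,0],[0,-1,-0.5,48,0],[0,-1,-0.5,54,0],[0,-1,-0.5,57,0],[0,-1,-0.5,59,0],[0,-1,-0.5,60,0],[0,-1,-0.5,60,0]]])

```text
time_s: 22.18
eef_pos: [0.5657, -0.1049, 0.1855]
eef_rot: [0.0, -0.046, 0.999, -0.0]
wrist_force: [-0.4, -0.4, -0.2]
opening: 0.571
grasp_force: 62.2
```

Call:
move_arm(series=[[[0,0,0,0.5,0],[0,0,0,1,0],[0,0,0,1.5,0],[0,0,0,2,0],[0,0,0,2.5,0],[0,0,0,3,0],[0,0,0,3.5,0],[0,0,0,4,0],[0,0,0,4.5,0],[0,0,0,5,0]]])

```text
time_s: 23.02
eef_pos: [0.5654, -0.1048, 0.1802]
eef_rot: [-0.0, -0.046, 0.999, 0.0]
wrist_force: [-0.4, -0.1, -0.8]
opening: 0.572
grasp_force: 62.2
```

Call:
move_arm(series=[[[0,0,0,0.3,0],[0,0,0,0.6,0],[0,0,0,0.9,0],[0,0,0,1.2,0],[0,0,0,1.5,0],[0,0,0,1.8,0],[0,0,0,2.1,0],[0,0,0,2.4,0],[0,0,0,2.7,0],[0,0,0,3,0]]])

```text
time_s: 23.85
eef_pos: [0.5656, -0.1047, 0.1777]
eef_rot: [0.0, -0.046, 0.999, -0.0]
wrist_force: [-1.1, 0.9, 4.3]
opening: 0.573
grasp_force: 62.1
```

Call:
move_arm(series=[[[0.78,0,0,0,0],[0.78,0,0,0,0],[0.78,0,0,0,0],[0.78,0,0,-3,0],[0.78,0,0,-12,0],[0.78,0,0,-24,0],[0.78,0,0,-36,0],[0.78,0,0,-46,0],[0.78,0,0,-50,0],[0.78,0,0,-50,0]]])

```text
time_s: 24.68
eef_pos: [0.5665, -0.1051, 0.2296]
eef_rot: [0.002, -0.046, 0.999, -0.001]
wrist_force: [0.4, 0.9, -0.8]
opening: 0.78
grasp_force: 0.0
```

Call:
move_arm(series=[[[0,0,0,0,0],[0,0,0,0,0],[0,0,0,0,0],[0,0,0,0,0],[0,0,0,0,0],[0,0,0,0,0],[0,0,0,2,0],[0,0,0,4,0],[0,0,0,6,0],[0,0,0,6,0]]])

```text
time_s: 25.52
eef_pos: [0.5651, -0.1047, 0.2206]
eef_rot: [-0.0, -0.046, 0.999, 0.0]
wrist_force: [0.5, -0.7, 0.0]
opening: -0.001
grasp_force: 0.0
```

```bash
python3 s.py .565 -.1045 .212; python3 - <<'E'
from h import *
im,d=camera("scene"); cv2.imwrite("pics/s6.png",cv2.resize(im[130:320,260:460],None,fx=2.8,fy=2.8,interpolation=3))
P,u,v=world("scene",d,np.ones((420,560),bool))
m=(abs(P[:,0]-.565)<.024)&(abs(P[:,1]+.1048)<.024)&(P[:,2]>.200)&(P[:,2]<.218); P=P[m]; print(len(P),np.percentile(P[:,2],[5,50,95,99]).round(4))
A=np.c_[P[:,:2],np.ones(len(P))][P[:,2]>.208]; print(len(A),np.degrees(np.linalg.lstsq(A,P[P[:,2]>.208][:,2],rcond=None)[0][:2]).round(1))
E
```

```text
t 25.5167 p [ 0.5651 -0.1047  0.2206] F [ 0.5 -0.7  0. ] open -0.001 y-heading 95.22 tilt [-0.001  0.    -1.   ]
tool delta mm [0.1 0.2 8.6]
420 [0.2028 0.2111 0.2129 0.2136]
342 [ 0.5 -1. ]
```

View pics/s6.png

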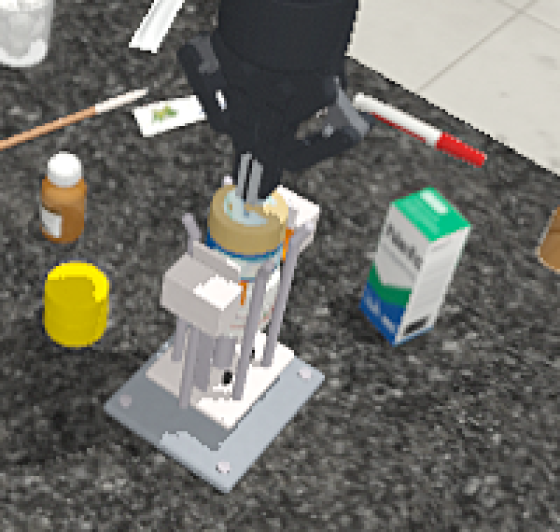

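Call:
move_arm(series=[[[0,0,0,1.5,0],[0,0,0,3,0],[0,0,0,4.5,0],[0,0,0,6,0],[0,0,0,7.5,0],[0,0,0,9,0],[0,0,0,10,0],[0,0,0,10.5,0],[0,0,0,11,0],[0,0,0,11.5,0]]])

```text
time_s: 26.4
eef_pos: [0.5655, -0.1048, 0.2098]
eef_rot: [0.0, -0.046, 0.999, -0.0]
wrist_force: [0.0, 0.8, -0.3]
opening: -0.0
grasp_force: 0.0
```

Call:
move_arm(series=[[[0,0,0,0.5,0],[0,0,0,1,0],[0,0,0,1.5,0],[0,0,0,2,0],[0,0,0,2.5,0],[0,0,0,3,0],[0,0,0,3.5,0],[0,0,0,4,0],[0,0,0,4.5,0],[0,0,0,5,0]]])

```text
time_s: 27.23
eef_pos: [0.5664, -0.1052, 0.2062]
eef_rot: [0.001, -0.046, 0.999, -0.001]
wrist_force: [-0.5, -0.7, 6.9]
opening: 0.005
grasp_force: 3.5
```

Call:
move_arm(series=[[[0,0,0,0.5,0],[0,0,0,1,0],[0,0,0,1.5,0],[0,0,0,2,0],[0,0,0,2.5,0],[0,0,0,3,0],[0,0,0,3.5,0],[0,0,0,4,0],[0,0,0,4.5,0],[0,0,0,5,0]]])

```text
time_s: 28.07
eef_pos: [0.5669, -0.1053, 0.2021]
eef_rot: [0.002, -0.046, 0.999, -0.001]
wrist_force: [-0.3, -0.6, 11.7]
opening: -0.002
grasp_force: 5.8
```

Call:
move_arm(series=[[[0,0,0,0.5,0],[0,0,0,1,0],[0,0,0,1.5,0],[0,0,0,2,0],[0,0,0,2.5,0],[0,0,0,3,0],[0,0,0,3.5,0],[0,0,0,4,0],[0,0,0,4.5,0],[0,0,0,5,0]]])

```text
time_s: 28.9
eef_pos: [0.5655, -0.1049, 0.1948]
eef_rot: [0.0, -0.046, 0.999, -0.0]
wrist_force: [1.6, -0.9, 4.9]
opening: -0.002
grasp_force: 2.4
```

Call:
move_arm(series=[[[0,0,0,1,0],[0,0,0,2,0],[0,0,0,3,0],[0,0,0,4,0],[0,0,0,5,0],[0,0,0,6,0],[0,0,0,7,0],[0,0,0,8,0],[0,0,0,9,0],[0,0,0,10,0]]])

```text
time_s: 29.73
eef_pos: [0.5655, -0.1049, 0.1847]
eef_rot: [0.0, -0.046, 0.999, -0.0]
wrist_force: [0.5, -1.4, 5.3]
opening: -0.003
grasp_force: 2.5
```

Call:
move_arm(series=[[[0,0,0,1,0],[0,0,0,2,0],[0,0,0,3,0],[0,0,0,4,0],[0,0,0,5,0],[0,0,0,6,0],[0,0,0,7,0],[0,0,0,8,0],[0,0,0,9,0],[0,0,0,10,0]]])

```text
time_s: 30.57
eef_pos: [0.5657, -0.1049, 0.1749]
eef_rot: [0.0, -0.046, 0.999, -0.0]
wrist_force: [0.8, -1.4, 4.6]
opening: 0.0
grasp_force: 2.8
```

Call:
move_arm(series=[[[0,0,0,1.5,0],[0,0,0,3,0],[0,0,0,4.5,0],[0,0,0,6,0],[0,0,0,7.5,0],[0,0,0,9,0],[0,0,0,10.5,0],[0,0,0,12,0],[0,0,0,13.5,0],[0,0,0,15,0]]])

```text
time_s: 31.4
eef_pos: [0.5659, -0.1051, 0.1601]
eef_rot: [0.0, -0.046, 0.999, -0.0]
wrist_force: [1.2, -1.9, 5.9]
opening: 0.001
grasp_force: 3.0
```

Call:
move_arm(series=[[[0,0,0,0.5,0],[0,0,0,1,0],[0,0,0,1.5,0],[0,0,0,2,0],[0,0,0,2.5,0],[0,0,0,3,0],[0,0,0,3.5,0],[0,0,0,4,0],[0,0,0,4.5,0],[0,0,0,5,0]]])

```text
time_s: 32.23
eef_pos: [0.5659, -0.105, 0.1551]
eef_rot: [0.001, -0.046, 0.999, -0.0]
wrist_force: [0.1, -2.8, 6.0]
opening: 0.002
grasp_force: 2.8
```

Call:
move_arm(series=[[[0,0,0,0.3,0],[0,0,0,0.6,0],[0,0,0,0.9,0],[0,0,0,1.2,0],[0,0,0,1.5,0],[0,0,0,1.8,0],[0,0,0,2.1,0],[0,0,0,2.4,0],[0,0,0,2.7,0],[0,0,0,3,0]]])

```text
time_s: 33.07
eef_pos: [0.566, -0.1048, 0.1523]
eef_rot: [0.001, -0.046, 0.999, -0.0]
wrist_force: [0.7, -0.1, 4.9]
opening: -0.002
grasp_force: 2.3
```

Call:
move_arm(series=[[[0,0,0,0.2,0],[0,0,0,0.4,0],[0,0,0,0.6,0],[0,0,0,0.8,0],[0,0,0,1,0],[0,0,0,1.2,0],[0,0,0,1.4,0],[0,0,0,1.6,0],[0,0,0,1.8,0],[0,0,0,2,0]]])

```text
time_s: 33.9
eef_pos: [0.5661, -0.105, 0.1505]
eef_rot: [0.001, -0.046, 0.999, -0.0]
wrist_force: [1.5, 0.2, 6.9]
opening: -0.0
grasp_force: 3.7
```

Call:
move_arm(series=[[[0,0,0,0.2,0],[0,0,0,0.4,0],[0,0,0,0.6,0],[0,0,0,0.8,0],[0,0,0,1,0],[0,0,0,1.2,0],[0,0,0,1.4,0],[0,0,0,1.5,0],[0,0,0,1.5,0],[0,0,0,1.5,0]]])

```text
time_s: 34.73
eef_pos: [0.5669, -0.1051, 0.1499]
eef_rot: [0.002, -0.046, 0.999, -0.001]
wrist_force: [1.7, -0.6, 9.7]
opening: -0.002
grasp_force: 5.0
```

Call:
move_arm(series=[[[0,0,0,0.2,0],[0,0,0,0.4,0],[0,0,0,0.6,0],[0,0,0,0.8,0],[0,0,0,1,0],[0,0,0,1.2,0],[0,0,0,1.4,0],[0,0,0,1.6,0],[0,0,0,1.6,0],[0,0,0,1.6,0]]])

```text
time_s: 35.57
eef_pos: [0.5674, -0.1052, 0.1491]
eef_rot: [0.002, -0.046, 0.999, -0.001]
wrist_force: [2.2, -0.0, 13.0]
opening: 0.002
grasp_force: 6.8
```

Firm end stop felt (13 N, about 6 N/mm). Backing off.

Call:
move_arm(series=[[[0,0,0,-1,0],[0,0,0,-3,0],[0,0,0,-5,0],[0,0,0,-7,0],[0,0,0,-10,0],[0,0,0,-18,0],[0,0,0,-32,0],[0,0,0,-52,0],[0,0,0,-78,0],[0,0,0,-105,0]]])

```text
time_s: 36.4
eef_pos: [0.5644, -0.1044, 0.2517]
eef_rot: [-0.002, -0.046, 0.999, 0.001]
wrist_force: [1.4, 0.5, 0.3]
opening: -0.001
grasp_force: 0.0
```

Call:
move_arm(series=[[[0,0,10,-8,0],[0,0,35,-20,0],[0,0,65,-25,0],[0,0,95,-25,0],[0,0,115,-25,0],[0,0,120,-25,0],[0,0,120,-25,0],[0,0,120,-25,0],[0,0,120,-25,0],[0,0,120,-25,0]]])

```text
time_s: 37.23
eef_pos: [0.5546, 0.0136, 0.2764]
eef_rot: [-0.0, -0.045, 0.999, -0.0]
wrist_force: [-0.7, -0.0, 0.5]
opening: 0.001
grasp_force: 0.0
```

```bash
python3 s.py; python3 - <<'E'
from h import *
im,d=camera("scene"); a=cv2.resize(im[150:320,270:420],None,fx=2.6,fy=2.6,interpolation=3)
for n in ("scene","top"):
    if n=="top": im,d=camera("top"); b=cv2.resize(im[120:290,310:450],None,fx=2.6,fy=2.6,interpolation=3)
    P,u,v=world(n,d,np.ones((420,560),bool))
    L=np.hypot(P[:,0]-.565,P[:,1]+.104)<.014; Q=P[L&(P[:,2]<.23)]; print(n,len(Q),np.percentile(Q[:,2],[5,25,50,75,95]).round(4))
    T=Q[Q[:,2]>.147]; A=np.c_[T[:,:2],np.ones(len(T))]; print(np.degrees(np.linalg.lstsq(A,T[:,2],rcond=None)[0][:2]).round(1))
cv2.imwrite("pics/s7.png",np.hstack([a,b]))
E
```

```text
t 37.2333 p [0.5546 0.0136 0.2764] F [-0.7 -0.   0.5] open 0.001 y-heading 95.14 tilt [-0.001 -0.    -1.   ]
scene 86 [0.1537 0.1547 0.1554 0.1564 0.1574]
[-1.7  0.5]
top 145 [0.1526 0.1541 0.1549 0.1555 0.1569]
[-0.7  0. ]
```

View pics/s7.png

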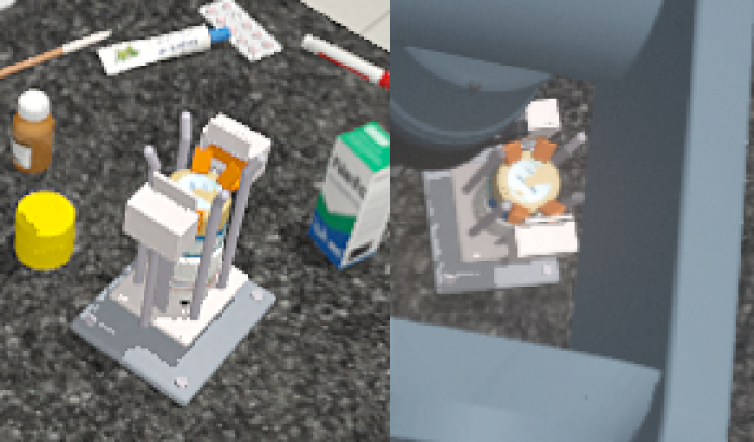

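The picture shows the tan lid at about (205,195), level and under both orange lips, with the white pot below it at about (205,270). The robot is clear and the bystanders haven't moved.

```bash
python3 -c "
from bench import order; print(order.hand_in())"
```

```text
the job is handed in; nothing more can be done
None
```

Both pots are loaded, white below and tan on top. The tan lid sits level under the orange lips, the highest push reading was about 13 N, and I handed the job in at about 37 s.

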